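Carry the seasonings from the prep rack to the hob rack, turning the row round

ROBOT

A 6-joint arm with a two-finger parallel gripper is mounted at the origin on a cart in front of the work surface, level with it; the furniture and walls round the work are solid. World frame = base frame: x ahead of the robot, y to its left, z up, the work surface at z = 0. Lengths are in m, angles in degrees, forces in N, time in s.
With the tool pointing down it reaches from about 0.35 to 0.975 m from the base axis. Payload 4.9 kg.
Tool frame: the origin (TCP) lies between the finger pads; the fingertips stand 14 mm ahead of it and the grasp point (between the pads) lies 5 mm behind it; z points along the fingers, y is the direction in which the jaws open and shut (so a half turn about z gives the same grasp; the last joint's range is limited). The gripper opens to 85 mm and grips with 20 to 120 N. Pads are 22 mm wide; open, the fingers measure 114 mm over their backs; the gripper's body (76 mm by 85 mm) begins 54 mm behind the grasp point. The pads swing forward as they close: fully open they stand 13 mm farther back than shut.
Start: joints at [-70.187, 3.019, 92.412, -0, 84.569, -6.818], TCP at [0.28, -0.559, 0.245] pointing down, gripper open.
Joint ranges: [-172.51, 172.51], [-57.92, 126.97], [3.15, 148.05], [-58.71, 238.71], [5.1, 150.11], [-179.66, 179.66]. Speed limits (degrees/s): [147.25, 147.25, 180, 180, 180, 180].

INTERFACE

Orientations are given as [roll, pitch, yaw] about the fixed x, y, z axes, in that order (R = Rz(yaw) Ry(pitch) Rx(roll)).
In Python, from rig import * gives the robot as it stands.
- The arm moves only by the shell command python3 -m crank 'ROWS' [FORCE]. ROWS is JSON, a list of rows, each a list of 3 entries, a list of its own where there are three numbers: the shift along the tool's x, y, z in units of 120 mm (1.0 is 120 mm), then the turn, a rotation vector about the tool's x, y, z in units of pi rad (1.0 is pi rad), then the closure, from -1 (fully open) to 1 (shut). A call has 1 to 10 rows; each row is the pose to reach, as a shift and turn from the pose commanded when the call began, along the tool's axes at that moment, turning the shorter way round; what a row does not reach only later rows make up. A row lasts 1/10 s, in which the tool goes at most 50 mm and 8.59 degrees, less where a joint would pass 70% of its speed; a pose out of reach is approached as far as the arm can. A call with a number of a shift or a turn outside -1 to 1 is refused whole. A call with a gripper value outside its range is refused whole. The fingers move at their own pace and stop on an object; FORCE is the grip in N (left out, the last holds). Time passes only in rows, so rows that repeat a pose let the fingers close. It gives the time, the measured TCP pose, the force and the opening at its end, in the units of the state.
- sense(): the state, without advancing time (a new reading comes with each control period).
- capture(name): name is "scene" or "top"; returns a dict with "color" (480x640x3 uint8, red, green, blue), "range_z" (480x640 float32, m along the optical axis (not along the pixel's ray), 0 where there is no reading), "vertical_fov" (degrees; the focal length in pixels is half the picture's height over the tangent of half this angle, whatever the lens; pixels are square), "cx", "cy" (the principal point, pixels), "view" (4x4, takes a point from world to camera coordinates). Camera axes: x right, y down, z forward; pixel columns grow to the right and rows downward; lengths in m; the calibration is good to about 2 mm. A picture is of the moment at which its call begins.
- job_done(): hands the job in, once; it reports no verdict.
The state is a dict: "time": time; "joint_pos": joint angles; "qvel": joint speeds; "joint_efforts": joint torques, N m; "tcp_pos": TCP position; "ee_rot": TCP orientation; "ft_force": force on the tool from outside, world axes, zero at the start; "torque": the same for the moment, N m; "grip_width": finger opening in m.
Only numpy, scipy, OpenCV 4.12 (cv2) and the standard library are available. Lean on these libraries where they do the work, as an engineer would, in place of code of your own. Each camera call takes 0.05 s, during which the arm holds its last target.

TASK

The four seasonings in the light-wood prep rack on the left stand in the order in which the cook will need them, the first one at the left end. Move them all to the dark-wood rack on the right, beside the hob, with the row turned round so that the first is nearest the hob: what stood at the left end goes into the right-hand end cup, the next one beside it, and so on, each standing upright on the floor of its own cup. Do not knock any of them over, and leave the oil jug where it stands.

Things in the scene. Friction and masses are not known exactly. Their poses are not given: they have to be found in the camera images.
- yellow_jar: spice jar with a yellow-ochre cap (green print on its top) and a green and red label, loose; round, 42 mm across, 106 mm tall, grip it anywhere in its upper half. About 0.1 kg. Origin at the centre of its underside, z up its axis.
- red_jar: spice jar with a red cap (green print on its top) and a green and white label, loose; round, 47 mm across (cap 45 mm), 97 mm tall, grip it anywhere in its upper half. About 0.1 kg. Origin at the centre of its underside, z up its axis.
- pepper_mill: dark-brown wooden pepper mill, 46 mm across the foot, 128 mm tall, waist 33 mm at height 50 to 60 mm; the head above it is a cylinder 41 mm across from height 77 to 104 mm (a good place to grip), with a small steel knob on top. About 0.16 kg. Origin at the centre of its underside, z up its axis.
- salt_mill: pale wooden salt mill, 46 mm across the foot, 128 mm tall, waist 33 mm at height 50 to 60 mm; the head above it is a cylinder 41 mm across from height 77 to 104 mm (a good place to grip), with a small steel knob on top. About 0.16 kg. Origin at the centre of its underside, z up its axis.
- yellow_jar_cup: fixed steel cup of the light-wood prep rack, holding the yellow-capped jar at the start; four such cups in a straight row, 80 mm apart, order varies. Origin: centre of its underside, 18 mm above the worktop; cup floor 3 mm, rim 16 mm above the origin; 73 mm wide, inside 63 mm at the floor. x across the row, away from the robot; y along the row, to the robot's left.
- red_jar_cup: fixed steel cup of the light-wood prep rack, holding the red-capped jar at the start; four such cups in a straight row, 80 mm apart, order varies. Origin: centre of its underside, 18 mm above the worktop; cup floor 3 mm, rim 16 mm above the origin; 73 mm wide, inside 63 mm at the floor. x across the row, away from the robot; y along the row, to the robot's left.
- pepper_mill_cup: fixed steel cup of the light-wood prep rack, holding the dark pepper mill at the start; four such cups in a straight row, 80 mm apart, order varies. Origin: centre of its underside, 18 mm above the worktop; cup floor 3 mm, rim 16 mm above the origin; 73 mm wide, inside 63 mm at the floor. x across the row, away from the robot; y along the row, to the robot's left.
- salt_mill_cup: fixed steel cup of the light-wood prep rack, holding the pale salt mill at the start; four such cups in a straight row, 80 mm apart, order varies. Origin: centre of its underside, 18 mm above the worktop; cup floor 3 mm, rim 16 mm above the origin; 73 mm wide, inside 63 mm at the floor. x across the row, away from the robot; y along the row, to the robot's left.
- hob_rack: fixed dark-wood rack on the right, 352 x 92 mm, four empty steel cups in a row, a steel bow 51 mm high at each end. Origin: centre of its underside, on the worktop; x across the row, away from the robot; y along the row, to the robot's left. Cups centred at y = +120, +40, -40, -120 mm, x = 0; cup floors 21 mm, rims 34 mm above the worktop; 73 mm wide, inside 63 mm at the floor.
- oil_jug: clear oil jug with a teal lid and handle, 92 x 144 mm, 187 mm tall, standing loose on the worktop behind the two racks. Origin at the middle of its underside.
Mind the look-alikes: they are no part of the job. What is shaped like the salt_mill but purple or turquoise is not meant.

How it is judged (in metres and radians):
At the end, for the whole second after the job is handed in: Both jars and both mills stand in the hob rack, one per cup, in the reverse of their starting left-to-right order: within 14 mm of the cup centre along and across the rack, underside 16 to 26 mm above the worktop, upright within 0.12 rad, released and at rest (x of yellow_jar in the frame of hob_rack between -0.014 and 0.014 m and z of yellow_jar in the frame of hob_rack between 0.016 and 0.026 m and (y of yellow_jar in the frame of hob_rack between 0.106 and 0.134 m or y of yellow_jar in the frame of hob_rack between 0.026 and 0.054 m or y of yellow_jar in the frame of hob_rack between -0.054 and -0.026 m or y of yellow_jar in the frame of hob_rack between -0.134 and -0.106 m) and angle between each of yellow_jar, red_jar, pepper_mill, salt_mill's own z axis and vertical below 0.12 rad and linear speed of each of yellow_jar, red_jar, pepper_mill, salt_mill below 0.02 m/s and angular speed of each of yellow_jar, red_jar, pepper_mill, salt_mill below 0.2 rad/s and x of red_jar in the frame of hob_rack between -0.014 and 0.014 m and z of red_jar in the frame of hob_rack between 0.016 and 0.026 m and (y of red_jar in the frame of hob_rack between 0.106 and 0.134 m or y of red_jar in the frame of hob_rack between 0.026 and 0.054 m or y of red_jar in the frame of hob_rack between -0.054 and -0.026 m or y of red_jar in the frame of hob_rack between -0.134 and -0.106 m) and x of pepper_mill in the frame of hob_rack between -0.014 and 0.014 m and z of pepper_mill in the frame of hob_rack between 0.016 and 0.026 m and (y of pepper_mill in the frame of hob_rack between 0.106 and 0.134 m or y of pepper_mill in the frame of hob_rack between 0.026 and 0.054 m or y of pepper_mill in the frame of hob_rack between -0.054 and -0.026 m or y of pepper_mill in the frame of hob_rack between -0.134 and -0.106 m) and x of salt_mill in the frame of hob_rack between -0.014 and 0.014 m and z of salt_mill in the frame of hob_rack between 0.016 and 0.026 m and (y of salt_mill in the frame of hob_rack between 0.106 and 0.134 m or y of salt_mill in the frame of hob_rack between 0.026 and 0.054 m or y of salt_mill in the frame of hob_rack between -0.054 and -0.026 m or y of salt_mill in the frame of hob_rack between -0.134 and -0.106 m) and ((y of yellow_jar_cup in the frame of red_jar_cup above 0 m and ((y of yellow_jar in the frame of hob_rack below -0.08 m and y of red_jar in the frame of hob_rack above -0.08 m) or (y of yellow_jar in the frame of hob_rack below 0 m and y of red_jar in the frame of hob_rack above 0 m) or (y of yellow_jar in the frame of hob_rack below 0.08 m and y of red_jar in the frame of hob_rack above 0.08 m))) or (y of yellow_jar_cup in the frame of red_jar_cup below 0 m and ((y of yellow_jar in the frame of hob_rack above -0.08 m and y of red_jar in the frame of hob_rack below -0.08 m) or (y of yellow_jar in the frame of hob_rack above 0 m and y of red_jar in the frame of hob_rack below 0 m) or (y of yellow_jar in the frame of hob_rack above 0.08 m and y of red_jar in the frame of hob_rack below 0.08 m)))) and ((y of yellow_jar_cup in the frame of pepper_mill_cup above 0 m and ((y of yellow_jar in the frame of hob_rack below -0.08 m and y of pepper_mill in the frame of hob_rack above -0.08 m) or (y of yellow_jar in the frame of hob_rack below 0 m and y of pepper_mill in the frame of hob_rack above 0 m) or (y of yellow_jar in the frame of hob_rack below 0.08 m and y of pepper_mill in the frame of hob_rack above 0.08 m))) or (y of yellow_jar_cup in the frame of pepper_mill_cup below 0 m and ((y of yellow_jar in the frame of hob_rack above -0.08 m and y of pepper_mill in the frame of hob_rack below -0.08 m) or (y of yellow_jar in the frame of hob_rack above 0 m and y of pepper_mill in the frame of hob_rack below 0 m) or (y of yellow_jar in the frame of hob_rack above 0.08 m and y of pepper_mill in the frame of hob_rack below 0.08 m)))) and ((y of yellow_jar_cup in the frame of salt_mill_cup above 0 m and ((y of yellow_jar in the frame of hob_rack below -0.08 m and y of salt_mill in the frame of hob_rack above -0.08 m) or (y of yellow_jar in the frame of hob_rack below 0 m and y of salt_mill in the frame of hob_rack above 0 m) or (y of yellow_jar in the frame of hob_rack below 0.08 m and y of salt_mill in the frame of hob_rack above 0.08 m))) or (y of yellow_jar_cup in the frame of salt_mill_cup below 0 m and ((y of yellow_jar in the frame of hob_rack above -0.08 m and y of salt_mill in the frame of hob_rack below -0.08 m) or (y of yellow_jar in the frame of hob_rack above 0 m and y of salt_mill in the frame of hob_rack below 0 m) or (y of yellow_jar in the frame of hob_rack above 0.08 m and y of salt_mill in the frame of hob_rack below 0.08 m)))) and ((y of red_jar_cup in the frame of pepper_mill_cup above 0 m and ((y of red_jar in the frame of hob_rack below -0.08 m and y of pepper_mill in the frame of hob_rack above -0.08 m) or (y of red_jar in the frame of hob_rack below 0 m and y of pepper_mill in the frame of hob_rack above 0 m) or (y of red_jar in the frame of hob_rack below 0.08 m and y of pepper_mill in the frame of hob_rack above 0.08 m))) or (y of red_jar_cup in the frame of pepper_mill_cup below 0 m and ((y of red_jar in the frame of hob_rack above -0.08 m and y of pepper_mill in the frame of hob_rack below -0.08 m) or (y of red_jar in the frame of hob_rack above 0 m and y of pepper_mill in the frame of hob_rack below 0 m) or (y of red_jar in the frame of hob_rack above 0.08 m and y of pepper_mill in the frame of hob_rack below 0.08 m)))) and ((y of red_jar_cup in the frame of salt_mill_cup above 0 m and ((y of red_jar in the frame of hob_rack below -0.08 m and y of salt_mill in the frame of hob_rack above -0.08 m) or (y of red_jar in the frame of hob_rack below 0 m and y of salt_mill in the frame of hob_rack above 0 m) or (y of red_jar in the frame of hob_rack below 0.08 m and y of salt_mill in the frame of hob_rack above 0.08 m))) or (y of red_jar_cup in the frame of salt_mill_cup below 0 m and ((y of red_jar in the frame of hob_rack above -0.08 m and y of salt_mill in the frame of hob_rack below -0.08 m) or (y of red_jar in the frame of hob_rack above 0 m and y of salt_mill in the frame of hob_rack below 0 m) or (y of red_jar in the frame of hob_rack above 0.08 m and y of salt_mill in the frame of hob_rack below 0.08 m)))) and ((y of pepper_mill_cup in the frame of salt_mill_cup above 0 m and ((y of pepper_mill in the frame of hob_rack below -0.08 m and y of salt_mill in the frame of hob_rack above -0.08 m) or (y of pepper_mill in the frame of hob_rack below 0 m and y of salt_mill in the frame of hob_rack above 0 m) or (y of pepper_mill in the frame of hob_rack below 0.08 m and y of salt_mill in the frame of hob_rack above 0.08 m))) or (y of pepper_mill_cup in the frame of salt_mill_cup below 0 m and ((y of pepper_mill in the frame of hob_rack above -0.08 m and y of salt_mill in the frame of hob_rack below -0.08 m) or (y of pepper_mill in the frame of hob_rack above 0 m and y of salt_mill in the frame of hob_rack below 0 m) or (y of pepper_mill in the frame of hob_rack above 0.08 m and y of salt_mill in the frame of hob_rack below 0.08 m))))); the robot touches nothing.
It fails at once if a seasoning is tipped over (more than 0.7 rad) (angle between any of yellow_jar, red_jar, pepper_mill, salt_mill's own z axis and vertical above 0.7 rad).
It fails at once if the oil jug is shifted by more than 30 mm or tipped (distance of oil_jug from where it was at the start of the episode above 0.03 m or angle between oil_jug's own z axis and vertical above 0.35 rad).
It also fails if it takes over 120 s, if anything falls off the work surface, if the arm or the gripper's body presses on something with over 40 N, if the wrist force passes 120 N, or if a joint passes its speed limit or range.

## Working session

There is one attempt and no reset: what is moved stays moved. The work goes in short steps, Python scripts to look and compute and a shell command to move; the robot and the scene stay as the last step left them, time stands still between calls to the robot, and variables do not carry over. Pictures are saved under pics/ and viewed, and the job is handed in when it is done.

```bash
ls; mkdir -p pics
python3 - <<'E'
from rig import *
import cv2,numpy as np
print(sense())
for n in ("scene","top"):
    c=capture(n); cv2.imwrite(f"pics/{n}0.png",c["color"][:,:,::-1]); print(n,c["vertical_fov"],c["cx"],c["cy"],np.round(c["view"],3).tolist())
    np.savez(f"{n}0.npz",**c)
E
```

```text
pics
{'time': 0.0, 'joint_pos': array([-7.01876730e+01,  3.05546195e+00,  9.24933579e+01,  1.50147352e-03,
        8.45685003e+01, -6.81739925e+00]), 'qvel': array([-0.01406631, -0.09327504,  0.01442073, -0.03138425, -0.03394942,
       -0.06089982]), 'joint_efforts': array([-2.74629499e-03, -3.93690312e+01, -3.70174670e+01, -2.04203338e-04,
        7.12171241e-03,  4.56945884e-06]), 'tcp_pos': array([ 0.27994835, -0.55812385,  0.24406924]), 'ee_rot': array([-1.79883687e+02, -1.54103988e-02,  2.66295669e+01]), 'ft_force': array([-0.4974458 , -0.20548144, -0.31763515]), 'torque': array([-0.06876978,  0.00144506, -0.05264445]), 'grip_width': 0.08522686103539705}
scene 43.92022975689045 322.6600660844808 239.4102383647315 [[-0.901, -0.434, 0.015, 0.548], [-0.197, 0.377, -0.905, 0.133], [0.387, -0.818, -0.425, 1.124], [0.0, 0.0, 0.0, 1.0]]
top 44.10642216578618 323.7449412946589 235.01009920757568 [[0.018, -1.0, -0.005, 0.08], [-0.996, -0.018, -0.088, 0.608], [0.088, 0.007, -0.996, 1.417], [0.0, 0.0, 0.0, 1.0]]
```

View pics/scene0.png

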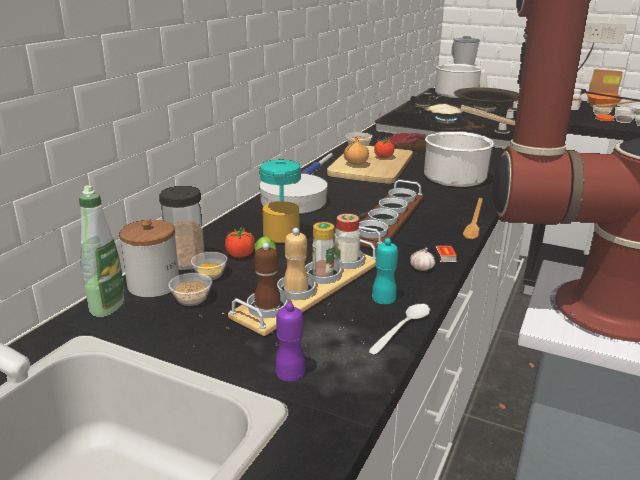

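View pics/top0.png

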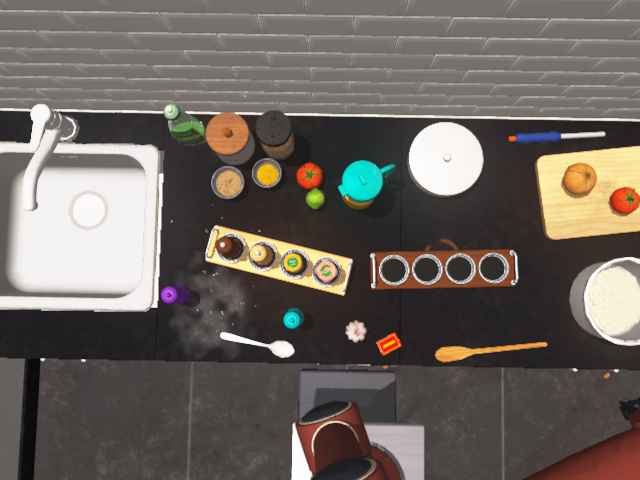

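The scene view shows the light rack with pepper, salt, yellow and red from left to right. In the top view these are at about (229,246), (262,254), (293,263) and (326,271). The hob rack's empty cups are at about (394,269), (427,269), (460,268) and (493,268). So pepper goes to the right end (y=-120), then salt, yellow and red leftward. Next I'll measure from the depth images.

```bash
cat > h.py <<'E'
import numpy as np, cv2
def cloud(c):
    f=240/np.tan(np.radians(c["vertical_fov"])/2)
    v,u=np.mgrid[0:480,0:640]; z=c["range_z"]
    P=np.stack([(u-c["cx"])*z/f,(v-c["cy"])*z/f,z],-1)
    V=np.array(c["view"]); W=(P-V[:3,3])@V[:3,:3]
    W[z<=0]=np.nan
    return W
def circ(P):
    A=np.c_[P[:,:2],np.ones(len(P))]; b=(P[:,:2]**2).sum(1)
    s=np.linalg.lstsq(A,b,rcond=None)[0]; x,y=s[0]/2,s[1]/2
    return x,y,np.sqrt(s[2]+x*x+y*y)
E
python3 - <<'E'
from h import *
t=dict(np.load("top0.npz")); s=dict(np.load("scene0.npz"))
T=cloud(t);S=cloud(s)
for n,(u,v) in dict(pep=(229,246),salt=(262,254),yel=(293,263),red=(326,271),jug=(362,180),c1=(394,269),c2=(427,269),c3=(460,268),c4=(493,268),bench=(360,300),purple=(170,295),turq=(292,318),tom=(310,176),lime=(316,198)).items():
    print(n,np.round(T[v,u],3), "maxz",np.round(np.nanmax(T[v-12:v+12,u-12:u+12,2]),3))
# rack hob : rim points
for nm,W in(("T",T),("S",S)):
  m=(W[...,2]>0.012)&(W[...,2]<0.06)&(W[...,0]>0.48)&(W[...,0]<0.68)&(W[...,1]<0.0)&(W[...,1]>-0.42)
  P=W[m]; print(nm,len(P),np.round(P.min(0),3),np.round(P.max(0),3))
  if nm=="T": r=cv2.minAreaRect(P[P[:,2]<0.03][:,:2].astype(np.float32)*1000); print(r, np.histogram(P[:,2],24,(0.012,0.06))[0])
E
```

```text
pep [0.568 0.303 0.136] maxz 0.151
salt [0.551 0.228 0.136] maxz 0.151
yel [0.533 0.159 0.124] maxz 0.133
red [0.516 0.084 0.115] maxz 0.128
jug [0.714 0.009 0.186] maxz 0.191
c1 [ 0.527 -0.081  0.019] maxz 0.038
c2 [ 0.529 -0.162  0.015] maxz 0.04
c3 [ 0.532 -0.242  0.02 ] maxz 0.039
c4 [ 0.534 -0.321  0.022] maxz 0.039
bench [ 0.45  -0.001 -0.004] maxz 0.018
purple [0.456 0.437 0.117] maxz 0.13
turq [0.409 0.159 0.12 ] maxz 0.133
tom [0.748 0.127 0.047] maxz 0.066
lime [0.695 0.112 0.043] maxz 0.054
T 5316 [ 0.48  -0.375  0.012] [ 0.68 -0.    0.06]
((582.7400512695312, -188.47055053710938), (200.00335693359375, 371.0971984863281), 1.036020278930664) [255 556 865 941 921 622 317 169 108 115 116 106  53  26  12  14  15  27
  27  21  15  10   4   1]
S 2056 [ 0.48  -0.376  0.012] [ 0.674 -0.     0.06 ]
```

Run:
```python
from h import *
t=dict(np.load("top0.npz"))
c=t["color"][:,:,::-1]
a=cv2.resize(c[235:305,360:530],None,fx=4.6,fy=4.6,interpolation=cv2.INTER_CUBIC)
b=cv2.resize(c[215:305,195:365],None,fx=4.6,fy=4.6,interpolation=cv2.INTER_CUBIC)
cv2.imwrite("pics/ca.png",a);cv2.imwrite("pics/cb.png",b)
```

```text
(no output)
```

View pics/ca.png

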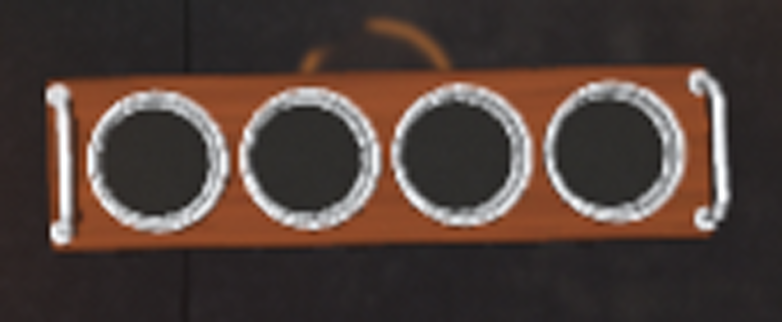

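View pics/cb.png

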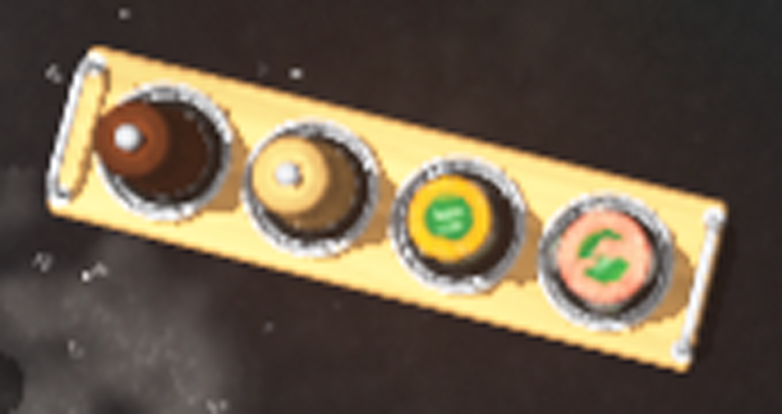

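```bash
cat >> h.py <<'E'
def ray(c,u,v,z):
    f=240/np.tan(np.radians(c["vertical_fov"])/2)
    V=np.array(c["view"]);R=V[:3,:3];o=-R.T@V[:3,3]
    d=R.T@np.array([(u-c["cx"])/f,(v-c["cy"])/f,1])
    return o+d*(z-o[2])/d[2]
E
python3 - <<'E'
from h import *
t=dict(np.load("top0.npz"))
T=cloud(t)
hsv=cv2.cvtColor(t["color"],cv2.COLOR_RGB2HSV)
def holes(box,m,zs):
    x0,y0,x1,y1=box
    mm=m[y0:y1,x0:x1].astype(np.uint8)*255
    mm=cv2.resize(mm,None,fx=8,fy=8,interpolation=cv2.INTER_LINEAR); mm=(mm>127).astype(np.uint8)
    cs,h=cv2.findContours(mm,cv2.RETR_CCOMP,cv2.CHAIN_APPROX_NONE)
    out=[]
    for k,cn in enumerate(cs):
        if h[0][k][3]>=0 and cv2.contourArea(cn)>150*64:
            e=cv2.fitEllipse(cn); u=x0+(e[0][0]+.5)/8-.5;v=y0+(e[0][1]+.5)/8-.5
            out.append(ray(t,u,v,zs)); print(np.round([u,v],1),np.round(np.array(e[1])/8,1),np.round(out[-1],4))
    return np.array(out)
H,S,Vv=hsv[...,0],hsv[...,1],hsv[...,2]
m=(S>110)&(H<20)&(Vv>50)
o=holes((360,240,525,300),m,0.034)
d=o[np.argmax(o[:,1])]-o[np.argmin(o[:,1])]; print("hob centre",o.mean(0),"len",np.linalg.norm(d),"yaw",np.degrees(np.arctan2(-d[0],d[1])))
m2=(S>50)&(H<30)&(Vv>130)
print("light"); holes((200,220,360,300),m2,0.034)
c=t["color"]
g=(S<40)&(Vv>150)
for n,(u,v),z in(("pep",(223,245),.144),("salt",(258,253),.144)):
    w=g[v-4:v+5,u-4:u+5]; y,x=np.nonzero(w); print(n,w.sum(),u-4+x.mean(),v-4+y.mean(),np.round(ray(t,u-4+x.mean(),v-4+y.mean(),z),4))
for n,(u,v),z in(("yel",(292.6,263),.127),("red",(326.1,271.1),.118)):
    print(n,np.round(ray(t,u,v,z),4))
# depth-based heads
for n,(u,v),lo,r in(("pep",(224,246),.11,12),("salt",(258,253),.11,12),("yel",(293,263),.11,12),("red",(326,271),.105,12)):
    P=T[v-r:v+r,u-r:u+r].reshape(-1,3);P=P[P[:,2]>lo]; print(n,len(P),np.round(P.min(0),3),np.round(P.max(0),3),np.round(np.median(P,0),3))
E
```

```text
[426.9 268.9] [31.  31.7] [ 0.528 -0.159  0.034]
[393.8 269.6] [31.  31.5] [ 0.5249 -0.0793  0.034 ]
[460.1 268.2] [31.  31.6] [ 0.5313 -0.2389  0.034 ]
[493.2 267.4] [30.9 31.9] [ 0.5344 -0.3185  0.034 ]
hob centre [ 0.5296589  -0.19891537  0.034     ] len 0.2394028683481895 yaw 2.282101609791354
light
[326.  271.3] [29.8 30.5] [0.518  0.0842 0.034 ]
[293.9 263.4] [29.7 30.6] [0.5357 0.162  0.034 ]
[261.8 254.9] [28.3 28.7] [0.5548 0.2403 0.034 ]
[230.6 247.6] [28.4 30.4] [0.571  0.3162 0.034 ]
pep 20 222.05 244.1 [0.5716 0.3177 0.144 ]
salt 17 257.11764705882354 252.41176470588235 [0.5544 0.2387 0.144 ]
yel [0.5328 0.1598 0.127 ]
red [0.5162 0.0839 0.118 ]
pep 272 [0.55  0.297 0.11 ] [0.589 0.337 0.151] [0.569 0.315 0.133]
salt 264 [0.534 0.219 0.112] [0.572 0.26  0.151] [0.553 0.238 0.133]
yel 265 [0.515 0.141 0.111] [0.554 0.182 0.133] [0.533 0.161 0.125]
red 310 [0.496 0.063 0.108] [0.539 0.107 0.128] [0.517 0.084 0.117]
```

Measured positions, with the colour and depth values agreeing to about 2 mm:

| Item | Source cup (x, y), m | Target hob cup (x, y), m |
|---|---|---|
| Pepper | (0.571, 0.317) | (0.534, -0.3185) |
| Salt | (0.554, 0.239) | (0.531, -0.239) |
| Yellow | (0.533, 0.160) | (0.528, -0.159) |
| Red | (0.5165, 0.084) | (0.525, -0.079) |

First I'll turn to yaw 90, where tool x is world +y, tool y is world +x and tool z is down.

```bash
python3 -m crank '[[[0.047,-0.093,-0.02],[0,0,-0.044],-1],[[0.094,-0.186,-0.05],[0,0,-0.088],-1],[[0.14,-0.28,-0.08],[0,0,-0.132],-1],[[0.187,-0.373,-0.1],[0,0,-0.176],-1],[[0.233,-0.466,-0.12],[0,0,-0.22],-1],[[0.28,-0.56,-0.14],[0,0,-0.264],-1],[[0.327,-0.652,-0.16],[0,0,-0.308],-1],[[0.373,-0.745,-0.17],[0,0,-0.352],-1],[[0.373,-0.745,-0.17],[0,0,-0.352],-1]]' 60; python3 -c "
from rig import *
print(sense())"
```

```text
time: 1.0
tcp_pos: [0.2802, -0.4577, 0.2655]
ee_rot: [-180.0, -0.0, 90.0]
ft_force: [-0.8, -0.2, -0.2]
grip_width: 0.0852
{'time': 1.0, 'joint_pos': array([-6.64790248e+01, -9.79766956e+00,  1.02769827e+02,  8.48123090e-03,
        8.70490468e+01, -6.65026301e+01]), 'qvel': array([-0.70435233,  1.63355718, -1.29652147, -0.33403727, -1.24963761,
        5.28535745]), 'joint_efforts': array([  0.32420442, -30.44642687, -37.1681428 ,   0.04283897,
         0.11638532,  -0.57874069]), 'tcp_pos': array([ 0.28016819, -0.45767445,  0.2654859 ]), 'ee_rot': array([-1.79999313e+02, -2.28232636e-02,  9.00231669e+01]), 'ft_force': array([-0.76925977, -0.16187797, -0.23431887]), 'torque': array([-0.00097581, -0.01710905,  0.02269428]), 'grip_width': 0.08521788368194491}
```

```bash
R='' ; python3 -m crank '[[[0.25,0.1,0],[0,0,0],-1],[[0.5,0.2,0],[0,0,0],-1],[[0.75,0.3,0],[0,0,0],-1],[[1,0.4,0],[0,0,0],-1]]' && python3 -m crank '[[[0.25,0.1,0],[0,0,0],-1],[[0.5,0.2,0],[0,0,0],-1],[[0.75,0.3,0],[0,0,0],-1],[[1,0.4,0],[0,0,0],-1]]' && python3 -m crank '[[[0.25,0.1,0],[0,0,0],-1],[[0.5,0.2,0],[0,0,0],-1],[[0.75,0.3,0],[0,0,0],-1],[[1,0.4,0],[0,0,0],-1]]' && python3 -m crank '[[[0.25,0.1,0],[0,0,0],-1],[[0.5,0.2,0],[0,0,0],-1],[[0.75,0.3,0],[0,0,0],-1],[[1,0.4,0],[0,0,0],-1]]'
```

```text
time: 1.4
tcp_pos: [0.3283, -0.338, 0.2653]
ee_rot: [-180.0, -0.0, 89.8]
ft_force: [-0.4, 0.2, 1.0]
grip_width: 0.0855
time: 1.8
tcp_pos: [0.3765, -0.2179, 0.2655]
ee_rot: [-180.0, 0.0, 89.8]
ft_force: [0.8, 0.7, -0.1]
grip_width: 0.0854
time: 2.2
tcp_pos: [0.4246, -0.0978, 0.2655]
ee_rot: [180.0, 0.0, 89.8]
ft_force: [-0.3, -1.0, -0.8]
grip_width: 0.0855
time: 2.6
tcp_pos: [0.4728, 0.0224, 0.2654]
ee_rot: [-180.0, 0.0, 89.8]
ft_force: [0.3, -0.3, 0.1]
grip_width: 0.0855
```

```bash
python3 -m crank '[[[0.25,0.1,0],[0,0,0],-1],[[0.5,0.2,0],[0,0,0],-1],[[0.75,0.3,0],[0,0,0],-1],[[1,0.4,0],[0,0,0],-1]]' && python3 -m crank '[[[0.25,0.1,0],[0,0,0],-1],[[0.5,0.2,0],[0,0,0],-1],[[0.75,0.3,0],[0,0,0],-1],[[1,0.4,0],[0,0,0],-1]]' && python3 -m crank '[[[0.22,0.01,0],[0,0,0],-1],[[0.455,0.018,0],[0,0,0],-1],[[0.455,0.018,0],[0,0,0],-1],[[0.455,0.018,0],[0,0,0],-1]]'
python3 - <<'E'
from rig import *
import cv2,numpy as np
for n in ("scene","top"):
    c=capture(n); cv2.imwrite(f"pics/{n}1.png",c["color"][:,:,::-1])
E
```

```text
time: 3.0
tcp_pos: [0.5209, 0.1424, 0.2652]
ee_rot: [-180.0, 0.0, 89.8]
ft_force: [0.4, 0.3, 0.6]
grip_width: 0.0856
time: 3.4
tcp_pos: [0.5689, 0.2624, 0.2649]
ee_rot: [-180.0, 0.0, 89.8]
ft_force: [0.4, -0.2, -0.0]
grip_width: 0.0855
time: 3.8
tcp_pos: [0.5705, 0.3159, 0.2649]
ee_rot: [-179.9, 0.1, 89.9]
ft_force: [-0.2, -0.2, 0.8]
grip_width: 0.086
```

View pics/scene1.png

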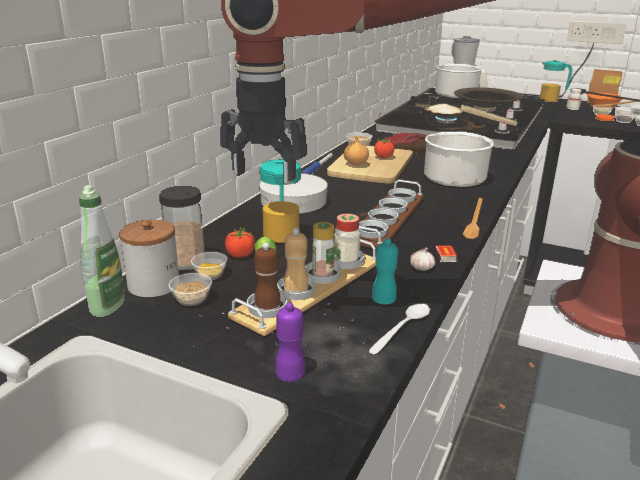

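The picture shows the open gripper at about (262,150), straight above the pepper mill at (266,275), with all four items standing. I'll descend to the mill head and close.

```bash
python3 -m crank '[[[0,0,0.2],[0,0,0],-1],[[0,0,0.4],[0,0,0],-1],[[0,0,0.6],[0,0,0],-1],[[0,0,0.83],[0,0,0],-1]]' && python3 -m crank '[[[0,0,0.1],[0,0,0],-1],[[0,0,0.2],[0,0,0],-1],[[0,0,0.3],[0,0,0],-1],[[0,0,0.4],[0,0,0],-1],[[0,0,0.49],[0,0,0],-1],[[0,0,0.49],[0,0,0],-1],[[0,0,0.49],[0,0,0],-1]]' && python3 -m crank '[[[0,0,0],[0,0,0],-0.5],[[0,0,0],[0,0,0],0],[[0,0,0],[0,0,0],0.4],[[0,0,0],[0,0,0],1],[[0,0,0],[0,0,0],1],[[0,0,0],[0,0,0],1],[[0,0,0],[0,0,0],1],[[0,0,0],[0,0,0],1]]' 50
```

```text
time: 4.3
tcp_pos: [0.571, 0.3147, 0.1661]
ee_rot: [179.9, -0.0, 89.8]
ft_force: [0.6, -0.3, 1.0]
grip_width: 0.0857
time: 5.0
tcp_pos: [0.5704, 0.3159, 0.1072]
ee_rot: [-180.0, 0.0, 90.0]
ft_force: [0.3, -0.5, 0.6]
grip_width: 0.0858
time: 5.8
tcp_pos: [0.5706, 0.3161, 0.1081]
ee_rot: [180.0, -0.0, 90.0]
ft_force: [-2.4, 1.0, 4.9]
grip_width: 0.0398
```

```bash
python3 -m crank '[[[0,0,-0.05],[0,0,0],1],[[0,0,-0.15],[0,0,0],1],[[0,0,-0.3],[0,0,0],1],[[0,0,-0.45],[0,0,0],1],[[0,0,-0.6],[0,0,0],1]]' && python3 -m crank '[[[0,0,-0.15],[0,0,0],1],[[0,0,-0.3],[0,0,0],1],[[0,0,-0.45],[0,0,0],1],[[0,0,-0.6],[0,0,0],1],[[0,0,-0.6],[0,0,0],1]]'
python3 - <<'E'
from rig import *
import cv2,numpy as np
c=capture("scene"); cv2.imwrite(f"pics/s2.png",c["color"][:,:,::-1])
E
```

```text
time: 6.3
tcp_pos: [0.5708, 0.316, 0.1818]
ee_rot: [179.9, -0.0, 90.0]
ft_force: [0.4, 0.4, -1.5]
grip_width: 0.0394
time: 6.8
tcp_pos: [0.5719, 0.3165, 0.2559]
ee_rot: [179.6, -0.1, 90.0]
ft_force: [0.7, 0.3, -0.8]
grip_width: 0.0394
```

View pics/s2.png

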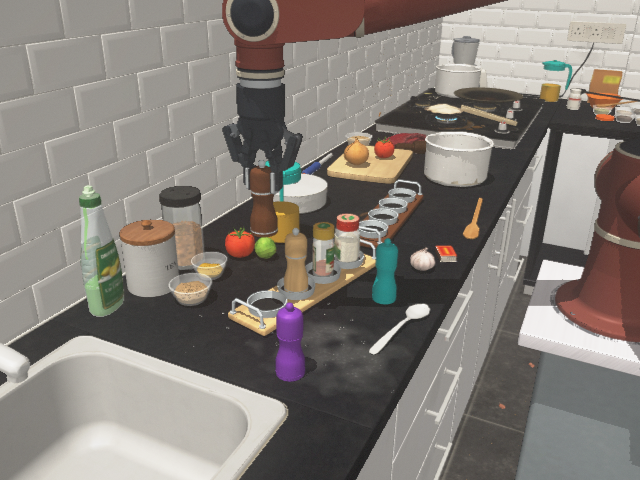

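The pepper mill hangs upright in the gripper at (262,200), and its cup at (268,303) is empty. I'll carry it over to the right-hand hob cup.

```bash
python3 -m crank '[[[-0.08,0,0],[0,0,0],1],[[-0.24,-0.02,0],[0,0,0],1],[[-0.43,-0.03,0],[0,0,0],1],[[-0.62,-0.04,0],[0,0,0],1],[[-0.81,-0.05,0],[0,0,0],1],[[-1,-0.06,0],[0,0,0],1]]' && python3 -m crank '[[[-0.2,-0.01,0],[0,0,0],1],[[-0.4,-0.02,0],[0,0,0],1],[[-0.6,-0.03,0],[0,0,0],1],[[-0.8,-0.05,0],[0,0,0],1],[[-1,-0.06,0],[0,0,0],1]]' && python3 -m crank '[[[-0.2,-0.01,0],[0,0,0],1],[[-0.4,-0.02,0],[0,0,0],1],[[-0.6,-0.03,0],[0,0,0],1],[[-0.8,-0.05,0],[0,0,0],1],[[-1,-0.06,0],[0,0,0],1]]' && python3 -m crank '[[[-0.2,-0.01,0],[0,0,0],1],[[-0.4,-0.02,0],[0,0,0],1],[[-0.6,-0.03,0],[0,0,0],1],[[-0.8,-0.05,0],[0,0,0],1],[[-1,-0.06,0],[0,0,0],1]]' && python3 -m crank '[[[-0.2,-0.01,0],[0,0,0],1],[[-0.4,-0.02,0],[0,0,0],1],[[-0.6,-0.03,0],[0,0,0],1],[[-0.8,-0.05,0],[0,0,0],1],[[-1,-0.06,0],[0,0,0],1]]' && python3 -m crank '[[[-0.14,0,0],[0,0,0],1],[[-0.24,0,0],[0,0,0],1],[[-0.288,0,0],[0,0,0],1],[[-0.288,0,0],[0,0,0],1],[[-0.288,0,0],[0,0,0],1]]'
python3 - <<'E'
from rig import *
import cv2,numpy as np
c=capture("scene"); cv2.imwrite(f"pics/s3.png",c["color"][:,:,::-1])
c=capture("top"); cv2.imwrite(f"pics/t3.png",c["color"][:,:,::-1])
E
```

```text
time: 7.45
tcp_pos: [0.5621, 0.1934, 0.2498]
ee_rot: [-179.9, 0.1, 89.9]
ft_force: [0.3, -0.3, -0.9]
grip_width: 0.0393
time: 7.95
tcp_pos: [0.5545, 0.0736, 0.2498]
ee_rot: [-179.9, 0.0, 89.9]
ft_force: [0.8, -0.5, -2.1]
grip_width: 0.0394
time: 8.45
tcp_pos: [0.547, -0.0461, 0.2498]
ee_rot: [-179.9, -0.0, 89.9]
ft_force: [-0.3, 0.1, -1.2]
grip_width: 0.0397
time: 8.95
tcp_pos: [0.5396, -0.1659, 0.2498]
ee_rot: [-179.9, -0.0, 89.9]
ft_force: [-0.5, 0.4, -1.5]
grip_width: 0.0399
time: 9.45
tcp_pos: [0.5322, -0.2856, 0.2498]
ee_rot: [-179.9, -0.1, 89.9]
ft_force: [0.7, -0.6, -1.4]
grip_width: 0.0394
time: 9.95
tcp_pos: [0.5343, -0.3181, 0.2512]
ee_rot: [-180.0, -0.0, 90.0]
ft_force: [0.0, 0.2, -1.2]
grip_width: 0.0397
```

View pics/s3.png

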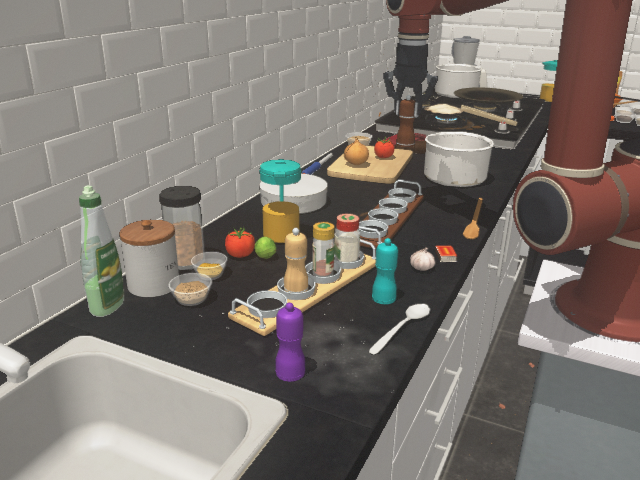

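View pics/t3.png

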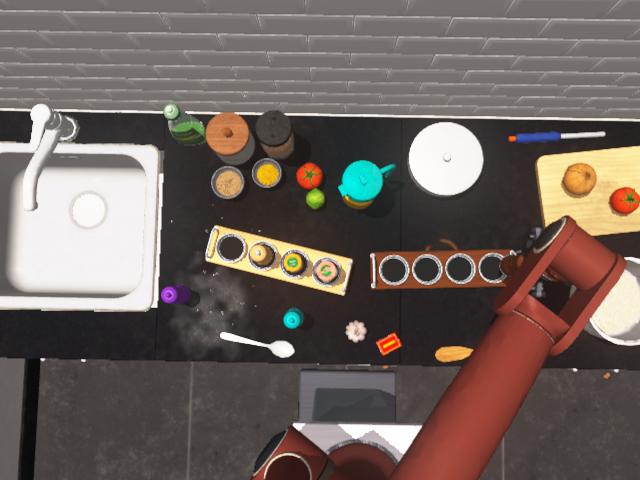

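The mill is over the right-end cup, seen at (406,125) in the scene view and hanging upright. I'll lower it in two stages and check the force.

```bash
python3 -m crank '[[[0,0,0.15],[0,0,0],1],[[0,0,0.3],[0,0,0],1],[[0,0,0.45],[0,0,0],1],[[0,0,0.6],[0,0,0],1],[[0,0,0.75],[0,0,0],1],[[0,0,0.9],[0,0,0],1]]' && python3 -m crank '[[[0,0,0.06],[0,0,0],1],[[0,0,0.12],[0,0,0],1],[[0,0,0.18],[0,0,0],1],[[0,0,0.23],[0,0,0],1],[[0,0,0.27],[0,0,0],1],[[0,0,0.28],[0,0,0],1],[[0,0,0.28],[0,0,0],1]]'
python3 - <<'E'
from rig import *
import cv2,numpy as np
c=capture("scene"); cv2.imwrite(f"pics/s4.png",cv2.resize(c["color"][60:260,330:530,::-1],None,fx=3,fy=3))
print(sense()["ft_force"])
E
```

```text
time: 10.65
tcp_pos: [0.5334, -0.3179, 0.1401]
ee_rot: [-179.9, -0.1, 90.0]
ft_force: [0.3, 0.6, -1.6]
grip_width: 0.0397
time: 11.35
tcp_pos: [0.5343, -0.3187, 0.1098]
ee_rot: [180.0, 0.0, 90.0]
ft_force: [-0.5, -0.3, -0.5]
grip_width: 0.0396
[-0.75611552 -0.15804839 -1.26521801]
```

View pics/s4.png

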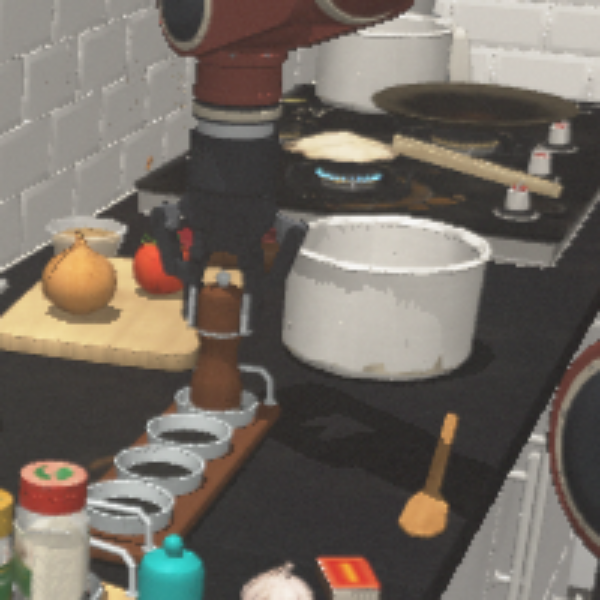

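The foot is inside the end cup, at about (220,400) in the crop, and the mill is still hanging with its weight on the wrist. I'll lower the last couple of mm, release and retreat.

```bash
python3 -m crank '[[[0,0,0.01],[0,0,0],1],[[0,0,0.015],[0,0,0],1],[[0,0,0.015],[0,0,0],1]]' && python3 -m crank '[[[0,0,0],[0,0,0],0.2],[[0,0,0],[0,0,0],0],[[0,0,0],[0,0,0],-0.5],[[0,0,0],[0,0,0],-1],[[0,0,0],[0,0,0],-1],[[0,0,0],[0,0,0],-1],[[0,0,0],[0,0,0],-1]]' && python3 -m crank '[[[0,0,-0.1],[0,0,0],-1],[[0,0,-0.3],[0,0,0],-1],[[0,0,-0.5],[0,0,0],-1],[[0,0,-0.75],[0,0,0],-1],[[0,0,-1],[0,0,0],-1]]'
python3 - <<'E'
from rig import *
import cv2,numpy as np
c=capture("scene"); cv2.imwrite(f"pics/s5.png",cv2.resize(c["color"][60:260,330:530,::-1],None,fx=3,fy=3))
E
```

```text
time: 11.7
tcp_pos: [0.5344, -0.3188, 0.1082]
ee_rot: [180.0, 0.0, 90.0]
ft_force: [-1.1, 0.2, -0.7]
grip_width: 0.0397
time: 12.4
tcp_pos: [0.5343, -0.3187, 0.1079]
ee_rot: [180.0, 0.0, 90.0]
ft_force: [0.8, 0.7, 0.4]
grip_width: 0.0854
time: 12.9
tcp_pos: [0.5342, -0.3186, 0.2299]
ee_rot: [180.0, 0.0, 90.0]
ft_force: [0.2, -0.4, 0.4]
grip_width: 0.0852
```

View pics/s5.png

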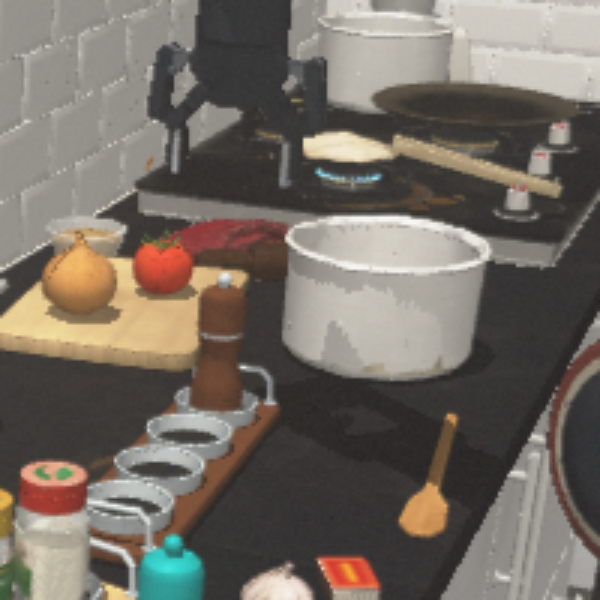

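The pepper mill stands upright in the right-end cup. Next is the salt mill.

```bash
python3 -m crank '[[[0.2,0.01,0],[0,0,0],-1],[[0.45,0.02,0],[0,0,0],-1],[[0.72,0.03,0],[0,0,0],-1],[[1,0.04,0],[0,0,0],-1]]' && python3 -m crank '[[[0.25,0.01,0],[0,0,0],-1],[[0.5,0.02,0],[0,0,0],-1],[[0.75,0.03,0],[0,0,0],-1],[[1,0.04,0],[0,0,0],-1]]' && python3 -m crank '[[[0.25,0.01,0],[0,0,0],-1],[[0.5,0.02,0],[0,0,0],-1],[[0.75,0.03,0],[0,0,0],-1],[[1,0.04,0],[0,0,0],-1]]' && python3 -m crank '[[[0.25,0.01,0],[0,0,0],-1],[[0.5,0.02,0],[0,0,0],-1],[[0.75,0.03,0],[0,0,0],-1],[[1,0.04,0],[0,0,0],-1]]' && python3 -m crank '[[[0.25,0,0],[0,0,0],-1],[[0.5,0.01,0],[0,0,0],-1],[[0.645,0.01,0],[0,0,0],-1],[[0.645,0.01,0],[0,0,0],-1],[[0.645,0.01,0],[0,0,0],-1]]'
python3 - <<'E'
from rig import *
import cv2,numpy as np
c=capture("scene"); cv2.imwrite(f"pics/s6.png",cv2.resize(c["color"][100:350,180:430,::-1],None,fx=2.4,fy=2.4))
E
```

```text
time: 13.35
tcp_pos: [0.5391, -0.1979, 0.2287]
ee_rot: [179.9, 0.0, 89.9]
ft_force: [0.2, 0.4, 0.1]
grip_width: 0.0856
time: 13.75
tcp_pos: [0.544, -0.0775, 0.2287]
ee_rot: [179.9, 0.0, 90.0]
ft_force: [0.8, 0.7, 0.5]
grip_width: 0.0854
time: 14.15
tcp_pos: [0.5488, 0.0425, 0.2287]
ee_rot: [179.9, 0.0, 90.0]
ft_force: [0.3, -0.4, -0.1]
grip_width: 0.0852
time: 14.55
tcp_pos: [0.5536, 0.1626, 0.2287]
ee_rot: [179.9, -0.0, 90.0]
ft_force: [0.5, -0.1, 0.1]
grip_width: 0.0851
time: 15.05
tcp_pos: [0.5548, 0.2384, 0.2281]
ee_rot: [180.0, 0.0, 90.0]
ft_force: [-1.0, 0.1, 0.3]
grip_width: 0.0854
```

View pics/s6.png

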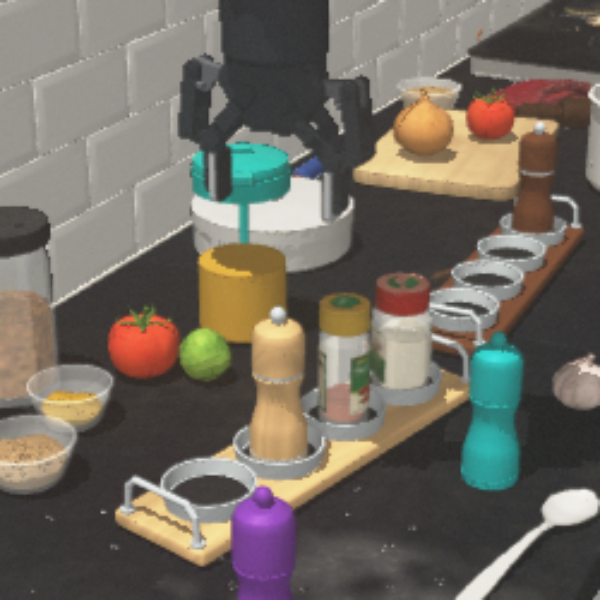

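The gripper is centred above the salt mill, which is at (278,390) in the crop. I'll descend and grip.

```bash
python3 -m crank '[[[0,0,0.2],[0,0,0],-1],[[0,0,0.4],[0,0,0],-1],[[0,0,0.55],[0,0,0],-1],[[0,0,0.7],[0,0,0],-1]]' && python3 -m crank '[[[0,0,0.1],[0,0,0],-1],[[0,0,0.2],[0,0,0],-1],[[0,0,0.31],[0,0,0],-1],[[0,0,0.31],[0,0,0],-1],[[0,0,0.31],[0,0,0],-1]]' && python3 -m crank '[[[0,0,0],[0,0,0],-0.5],[[0,0,0],[0,0,0],0],[[0,0,0],[0,0,0],0.4],[[0,0,0],[0,0,0],1],[[0,0,0],[0,0,0],1],[[0,0,0],[0,0,0],1],[[0,0,0],[0,0,0],1],[[0,0,0],[0,0,0],1]]' 50 && python3 -m crank '[[[0,0,-0.05],[0,0,0],1],[[0,0,-0.15],[0,0,0],1],[[0,0,-0.3],[0,0,0],1],[[0,0,-0.45],[0,0,0],1],[[0,0,-0.6],[0,0,0],1]]' && python3 -m crank '[[[0,0,-0.15],[0,0,0],1],[[0,0,-0.3],[0,0,0],1],[[0,0,-0.45],[0,0,0],1],[[0,0,-0.6],[0,0,0],1],[[0,0,-0.6],[0,0,0],1]]'
python3 - <<'E'
from rig import *
import cv2,numpy as np
c=capture("scene"); cv2.imwrite(f"pics/s7.png",cv2.resize(c["color"][100:350,180:430,::-1],None,fx=2.4,fy=2.4))
E
```

```text
time: 15.5
tcp_pos: [0.5548, 0.2372, 0.143]
ee_rot: [-180.0, 0.0, 89.9]
ft_force: [0.7, 0.9, 0.9]
grip_width: 0.0853
time: 16.0
tcp_pos: [0.5548, 0.2387, 0.1067]
ee_rot: [-180.0, 0.0, 90.0]
ft_force: [-0.3, 0.7, -0.7]
grip_width: 0.0855
time: 16.8
tcp_pos: [0.5549, 0.2389, 0.1076]
ee_rot: [180.0, -0.0, 90.0]
ft_force: [-2.2, 0.7, 5.8]
grip_width: 0.0399
time: 17.3
tcp_pos: [0.5547, 0.2386, 0.1797]
ee_rot: [180.0, 0.0, 90.0]
ft_force: [0.2, -0.5, -1.4]
grip_width: 0.0393
time: 17.8
tcp_pos: [0.5563, 0.2391, 0.2547]
ee_rot: [179.6, -0.1, 90.0]
ft_force: [0.1, 0.5, -0.2]
grip_width: 0.0397
```

View pics/s7.png

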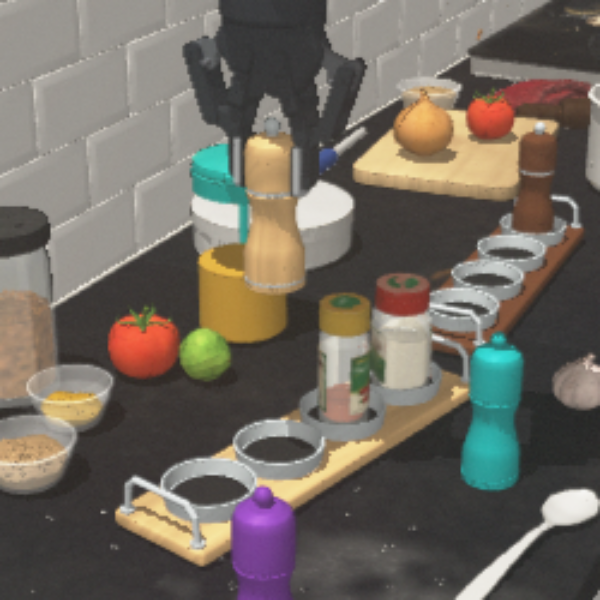

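The salt mill is held upright at (273,210) in the crop. I'll carry it to the third cup from the left of the hob rack (y=-40).

```bash
python3 -m crank '[[[-0.08,0,0],[0,0,0],1],[[-0.24,-0.01,0],[0,0,0],1],[[-0.43,-0.02,0],[0,0,0],1],[[-0.62,-0.03,0],[0,0,0],1],[[-0.81,-0.04,0],[0,0,0],1],[[-1,-0.05,0],[0,0,0],1]]' && python3 -m crank '[[[-0.2,-0.01,0],[0,0,0],1],[[-0.4,-0.02,0],[0,0,0],1],[[-0.6,-0.03,0],[0,0,0],1],[[-0.8,-0.04,0],[0,0,0],1],[[-1,-0.05,0],[0,0,0],1]]' && python3 -m crank '[[[-0.2,-0.01,0],[0,0,0],1],[[-0.4,-0.02,0],[0,0,0],1],[[-0.6,-0.03,0],[0,0,0],1],[[-0.8,-0.04,0],[0,0,0],1],[[-1,-0.05,0],[0,0,0],1]]' && python3 -m crank '[[[-0.2,-0.01,0],[0,0,0],1],[[-0.4,-0.02,0],[0,0,0],1],[[-0.6,-0.03,0],[0,0,0],1],[[-0.8,-0.04,0],[0,0,0],1],[[-0.92,-0.05,0],[0,0,0],1],[[-0.98,-0.05,0],[0,0,0],1],[[-0.98,-0.05,0],[0,0,0],1],[[-0.98,-0.05,0],[0,0,0],1]]' && python3 -m crank '[[[0,0,0.15],[0,0,0],1],[[0,0,0.3],[0,0,0],1],[[0,0,0.45],[0,0,0],1],[[0,0,0.6],[0,0,0],1],[[0,0,0.75],[0,0,0],1],[[0,0,0.85],[0,0,0],1],[[0,0,0.85],[0,0,0],1]]'
python3 - <<'E'
from rig import *
import cv2,numpy as np
c=capture("scene"); cv2.imwrite(f"pics/s8.png",cv2.resize(c["color"][60:260,330:530,::-1],None,fx=3,fy=3))
E
```

```text
time: 18.45
tcp_pos: [0.5477, 0.1171, 0.2487]
ee_rot: [-179.8, 0.0, 90.0]
ft_force: [0.5, 0.3, -1.2]
grip_width: 0.0399
time: 18.95
tcp_pos: [0.5415, -0.0028, 0.2488]
ee_rot: [-179.8, -0.0, 90.0]
ft_force: [0.5, 0.3, -1.5]
grip_width: 0.04
time: 19.45
tcp_pos: [0.5354, -0.1226, 0.2487]
ee_rot: [-179.8, -0.0, 90.0]
ft_force: [0.7, -0.5, -1.9]
grip_width: 0.0392
time: 20.25
tcp_pos: [0.5306, -0.2383, 0.2503]
ee_rot: [-180.0, -0.0, 90.0]
ft_force: [0.6, 1.3, -2.1]
grip_width: 0.0396
time: 20.95
tcp_pos: [0.5296, -0.2374, 0.1464]
ee_rot: [-179.8, -0.1, 90.0]
ft_force: [-1.0, -0.1, -1.5]
grip_width: 0.0396
```

View pics/s8.png

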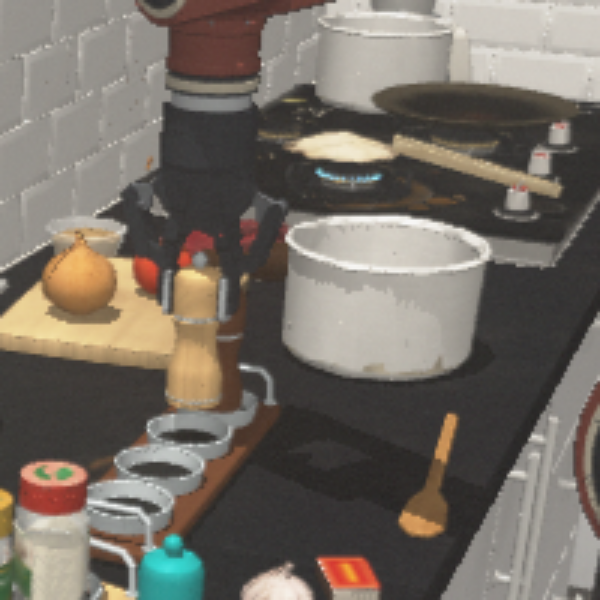

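The salt mill hangs above the cup next to the pepper mill. I'll lower the rest, release and retreat.

```bash
python3 -m crank '[[[0,0,0.06],[0,0,0],1],[[0,0,0.12],[0,0,0],1],[[0,0,0.18],[0,0,0],1],[[0,0,0.24],[0,0,0],1],[[0,0,0.29],[0,0,0],1],[[0,0,0.32],[0,0,0],1],[[0,0,0.335],[0,0,0],1],[[0,0,0.345],[0,0,0],1],[[0,0,0.345],[0,0,0],1],[[0,0,0.345],[0,0,0],1]]' && python3 -m crank '[[[0,0,0],[0,0,0],0.2],[[0,0,0],[0,0,0],0],[[0,0,0],[0,0,0],-0.5],[[0,0,0],[0,0,0],-1],[[0,0,0],[0,0,0],-1],[[0,0,0],[0,0,0],-1],[[0,0,0],[0,0,0],-1]]' && python3 -m crank '[[[0,0,-0.1],[0,0,0],-1],[[0,0,-0.3],[0,0,0],-1],[[0,0,-0.5],[0,0,0],-1],[[0,0,-0.75],[0,0,0],-1],[[0,0,-1],[0,0,0],-1]]'
python3 - <<'E'
from rig import *
import cv2,numpy as np
c=capture("scene"); cv2.imwrite(f"pics/s9.png",cv2.resize(c["color"][60:260,330:530,::-1],None,fx=3,fy=3))
E
```

```text
time: 22.0
tcp_pos: [0.531, -0.2391, 0.1077]
ee_rot: [179.9, 0.0, 90.0]
ft_force: [-0.9, -0.9, -0.7]
grip_width: 0.0396
time: 22.7
tcp_pos: [0.5307, -0.2389, 0.1073]
ee_rot: [180.0, -0.0, 90.0]
ft_force: [0.1, 0.8, -0.7]
grip_width: 0.0852
time: 23.2
tcp_pos: [0.5306, -0.2389, 0.2293]
ee_rot: [180.0, 0.0, 90.0]
ft_force: [0.0, 0.5, 0.5]
grip_width: 0.0855
```

View pics/s9.png

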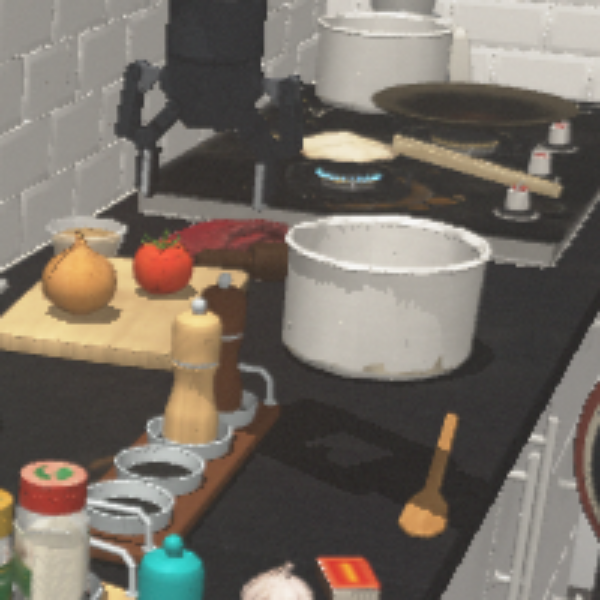

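Both mills stand upright in their cups. Now the yellow jar.

```bash
python3 -m crank '[[[0.2,0,0],[0,0,0],-1],[[0.45,0,0],[0,0,0],-1],[[0.72,0,0],[0,0,0],-1],[[1,0.01,0],[0,0,0],-1]]' && python3 -m crank '[[[0.25,0,0],[0,0,0],-1],[[0.5,0,0],[0,0,0],-1],[[0.75,0,0],[0,0,0],-1],[[1,0.01,0],[0,0,0],-1]]' && python3 -m crank '[[[0.25,0,0],[0,0,0],-1],[[0.5,0,0],[0,0,0],-1],[[0.75,0,0],[0,0,0],-1],[[1,0,0],[0,0,0],-1]]' && python3 -m crank '[[[0.2,0,0],[0,0,0],-1],[[0.325,0,0],[0,0,0],-1],[[0.325,0,0],[0,0,0],-1],[[0.325,0,0],[0,0,0],-1]]' && python3 -m crank '[[[0,0,0.2],[0,0,0],-1],[[0,0,0.4],[0,0,0],-1],[[0,0,0.6],[0,0,0],-1],[[0,0,0.7],[0,0,0],-1],[[0,0,0.7],[0,0,0],-1]]'
python3 - <<'E'
from rig import *
import cv2,numpy as np
c=capture("scene"); cv2.imwrite(f"pics/s10.png",cv2.resize(c["color"][100:350,180:430,::-1],None,fx=2.4,fy=2.4))
E
```

```text
time: 23.65
tcp_pos: [0.5319, -0.118, 0.2281]
ee_rot: [179.9, 0.0, 89.9]
ft_force: [0.7, 0.1, 0.2]
grip_width: 0.0853
time: 24.05
tcp_pos: [0.5331, 0.0023, 0.2281]
ee_rot: [179.9, 0.0, 90.0]
ft_force: [1.1, 0.3, 0.1]
grip_width: 0.0853
time: 24.45
tcp_pos: [0.5332, 0.1223, 0.2281]
ee_rot: [179.9, -0.0, 90.0]
ft_force: [0.6, -0.4, 0.1]
grip_width: 0.0855
time: 24.85
tcp_pos: [0.5332, 0.1597, 0.2275]
ee_rot: [180.0, 0.0, 90.0]
ft_force: [0.3, 0.4, -0.4]
grip_width: 0.085
time: 25.35
tcp_pos: [0.5319, 0.1589, 0.1411]
ee_rot: [-179.8, 0.1, 89.9]
ft_force: [0.1, 0.8, 0.6]
grip_width: 0.0856
```

View pics/s10.png

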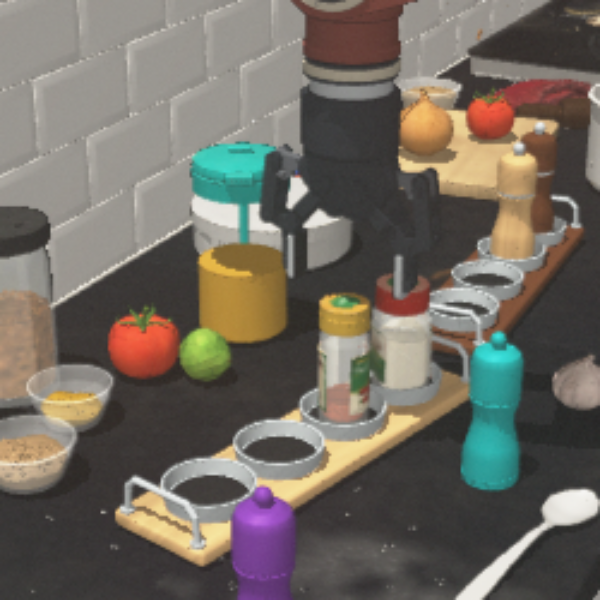

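The gripper straddles the yellow jar (jar at (343,350) in the crop). The right finger only overlaps the red cap in projection; it is about 40 mm clear by position. I'll descend to the grip height.

```bash
python3 -m crank '[[[0,0,0.1],[0,0,0],-1],[[0,0,0.2],[0,0,0],-1],[[0,0,0.3],[0,0,0],-1],[[0,0,0.38],[0,0,0],-1],[[0,0,0.43],[0,0,0],-1],[[0,0,0.43],[0,0,0],-1],[[0,0,0.43],[0,0,0],-1]]' && python3 -m crank '[[[0,0,0],[0,0,0],-0.5],[[0,0,0],[0,0,0],0],[[0,0,0],[0,0,0],0.4],[[0,0,0],[0,0,0],1],[[0,0,0],[0,0,0],1],[[0,0,0],[0,0,0],1],[[0,0,0],[0,0,0],1],[[0,0,0],[0,0,0],1]]' 50 && python3 -m crank '[[[0,0,-0.05],[0,0,0],1],[[0,0,-0.15],[0,0,0],1],[[0,0,-0.3],[0,0,0],1],[[0,0,-0.45],[0,0,0],1],[[0,0,-0.6],[0,0,0],1]]' && python3 -m crank '[[[0,0,-0.15],[0,0,0],1],[[0,0,-0.3],[0,0,0],1],[[0,0,-0.45],[0,0,0],1],[[0,0,-0.6],[0,0,0],1],[[0,0,-0.6],[0,0,0],1]]'
python3 - <<'E'
from rig import *
import cv2,numpy as np
c=capture("scene"); cv2.imwrite(f"pics/s11.png",cv2.resize(c["color"][100:350,180:430,::-1],None,fx=2.4,fy=2.4))
E
```

```text
time: 26.1
tcp_pos: [0.5333, 0.1602, 0.0917]
ee_rot: [180.0, -0.0, 90.0]
ft_force: [-0.4, 0.4, 0.1]
grip_width: 0.0857
time: 26.9
tcp_pos: [0.5337, 0.1602, 0.0924]
ee_rot: [179.9, -0.0, 90.0]
ft_force: [0.7, 0.1, 5.2]
grip_width: 0.04
time: 27.4
tcp_pos: [0.5326, 0.16, 0.1644]
ee_rot: [-179.9, 0.0, 90.0]
ft_force: [0.2, -0.1, -0.5]
grip_width: 0.0395
time: 27.9
tcp_pos: [0.5344, 0.1603, 0.2392]
ee_rot: [179.7, -0.0, 90.0]
ft_force: [0.7, -1.2, -0.1]
grip_width: 0.0403
```

View pics/s11.png

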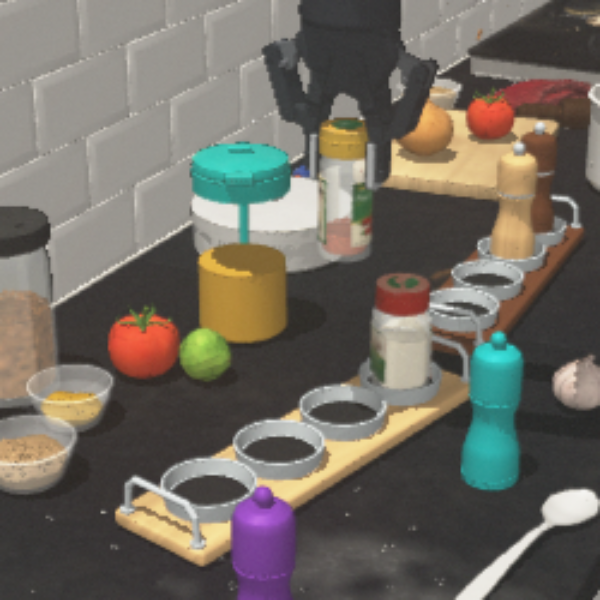

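The yellow jar is held upright at (343,190) in the crop. I'll take it to the hob cup at y=+40.

```bash
python3 -m crank '[[[-0.08,0,0],[0,0,0],1],[[-0.24,0,0],[0,0,0],1],[[-0.43,-0.01,0],[0,0,0],1],[[-0.62,-0.01,0],[0,0,0],1],[[-0.81,-0.02,0],[0,0,0],1],[[-1,-0.02,0],[0,0,0],1]]' && python3 -m crank '[[[-0.2,0,0],[0,0,0],1],[[-0.4,0,0],[0,0,0],1],[[-0.6,-0.01,0],[0,0,0],1],[[-0.8,-0.01,0],[0,0,0],1],[[-1,-0.02,0],[0,0,0],1]]' && python3 -m crank '[[[-0.2,0,0],[0,0,0],1],[[-0.4,0,0],[0,0,0],1],[[-0.58,0,0],[0,0,0],1],[[-0.66,0,0],[0,0,0],1],[[-0.66,0,0],[0,0,0],1],[[-0.66,0,0],[0,0,0],1]]' && python3 -m crank '[[[0,0,0.15],[0,0,0],1],[[0,0,0.3],[0,0,0],1],[[0,0,0.45],[0,0,0],1],[[0,0,0.6],[0,0,0],1],[[0,0,0.75],[0,0,0],1],[[0,0,0.85],[0,0,0],1],[[0,0,0.85],[0,0,0],1]]'
python3 - <<'E'
from rig import *
import cv2,numpy as np
c=capture("scene"); cv2.imwrite(f"pics/s12.png",cv2.resize(c["color"][60:260,330:530,::-1],None,fx=3,fy=3))
E
```

```text
time: 28.55
tcp_pos: [0.5295, 0.0387, 0.2337]
ee_rot: [-179.8, 0.0, 90.0]
ft_force: [0.2, -0.3, -0.2]
grip_width: 0.0402
time: 29.05
tcp_pos: [0.5271, -0.0812, 0.2337]
ee_rot: [-179.8, -0.0, 90.0]
ft_force: [0.4, 0.6, -1.0]
grip_width: 0.0399
time: 29.65
tcp_pos: [0.5279, -0.1586, 0.2349]
ee_rot: [-179.9, -0.1, 90.0]
ft_force: [-0.3, 0.1, -1.7]
grip_width: 0.0401
time: 30.35
tcp_pos: [0.527, -0.1577, 0.1314]
ee_rot: [-179.8, -0.1, 90.1]
ft_force: [-0.3, 0.4, -1.9]
grip_width: 0.0401
```

View pics/s12.png

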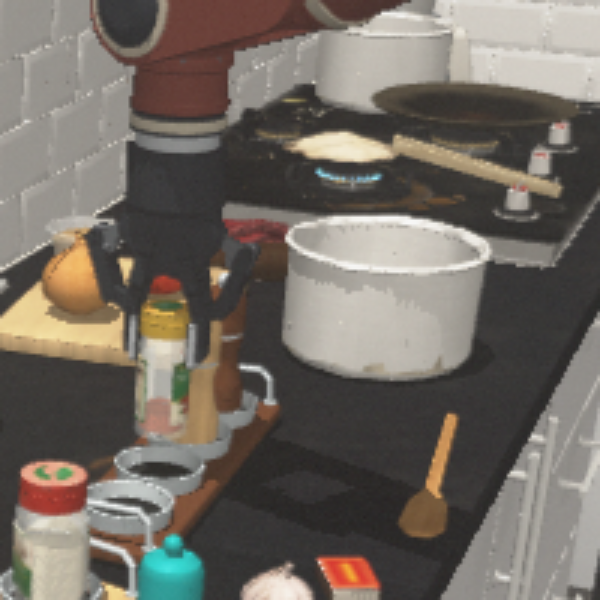

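The jar hangs above the second cup, about (160,420) in the crop. I'll lower it, release and retreat.

```bash
python3 -m crank '[[[0,0,0.06],[0,0,0],1],[[0,0,0.12],[0,0,0],1],[[0,0,0.18],[0,0,0],1],[[0,0,0.24],[0,0,0],1],[[0,0,0.29],[0,0,0],1],[[0,0,0.32],[0,0,0],1],[[0,0,0.335],[0,0,0],1],[[0,0,0.345],[0,0,0],1],[[0,0,0.345],[0,0,0],1],[[0,0,0.345],[0,0,0],1]]' && python3 -m crank '[[[0,0,0],[0,0,0],0.2],[[0,0,0],[0,0,0],0],[[0,0,0],[0,0,0],-0.5],[[0,0,0],[0,0,0],-1],[[0,0,0],[0,0,0],-1],[[0,0,0],[0,0,0],-1],[[0,0,0],[0,0,0],-1]]' && python3 -m crank '[[[0,0,-0.1],[0,0,0],-1],[[0,0,-0.3],[0,0,0],-1],[[0,0,-0.5],[0,0,0],-1],[[0,0,-0.75],[0,0,0],-1],[[0,0,-1],[0,0,0],-1]]'
python3 - <<'E'
from rig import *
import cv2,numpy as np
c=capture("scene"); cv2.imwrite(f"pics/s13.png",cv2.resize(c["color"][60:260,330:530,::-1],None,fx=3,fy=3))
E
```

```text
time: 31.4
tcp_pos: [0.5285, -0.1592, 0.0926]
ee_rot: [180.0, 0.0, 90.0]
ft_force: [0.1, 0.2, -1.4]
grip_width: 0.0399
time: 32.1
tcp_pos: [0.5283, -0.1591, 0.0923]
ee_rot: [180.0, 0.0, 90.0]
ft_force: [-0.1, -0.2, -0.2]
grip_width: 0.085
time: 32.6
tcp_pos: [0.5282, -0.159, 0.2142]
ee_rot: [180.0, 0.0, 90.0]
ft_force: [0.6, -1.0, -0.7]
grip_width: 0.0853
```

View pics/s13.png

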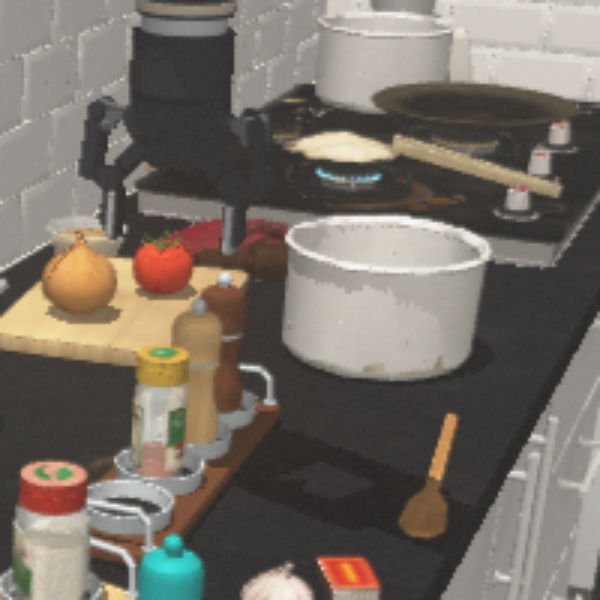

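The yellow jar stands in its cup. Last is the red jar.

```bash
python3 -m crank '[[[0.2,-0.01,0],[0,0,0],-1],[[0.45,-0.02,0],[0,0,0],-1],[[0.72,-0.03,0],[0,0,0],-1],[[1,-0.05,0],[0,0,0],-1]]' && python3 -m crank '[[[0.25,-0.01,0],[0,0,0],-1],[[0.5,-0.02,0],[0,0,0],-1],[[0.75,-0.03,0],[0,0,0],-1],[[0.95,-0.05,0],[0,0,0],-1],[[1,-0.05,0],[0,0,0],-1]]' && python3 -m crank '[[[0.025,0,0],[0,0,0],-1],[[0.025,0,0],[0,0,0],-1],[[0.025,0,0.2],[0,0,0],-1],[[0.025,0,0.4],[0,0,0],-1],[[0.025,0,0.55],[0,0,0],-1],[[0.025,0,0.6],[0,0,0],-1],[[0.025,0,0.6],[0,0,0],-1]]'
python3 - <<'E'
from rig import *
import cv2,numpy as np
c=capture("scene"); cv2.imwrite(f"pics/s14.png",cv2.resize(c["color"][100:350,180:430,::-1],None,fx=2.4,fy=2.4))
E
```

```text
time: 33.05
tcp_pos: [0.5224, -0.0382, 0.2132]
ee_rot: [179.9, 0.0, 89.9]
ft_force: [0.9, 0.0, 0.3]
grip_width: 0.0854
time: 33.55
tcp_pos: [0.5161, 0.0829, 0.213]
ee_rot: [180.0, -0.0, 90.2]
ft_force: [0.5, -1.5, 0.1]
grip_width: 0.0856
time: 34.25
tcp_pos: [0.5158, 0.0831, 0.1394]
ee_rot: [-179.9, 0.0, 89.9]
ft_force: [1.1, -0.8, 0.1]
grip_width: 0.0852
```

View pics/s14.png

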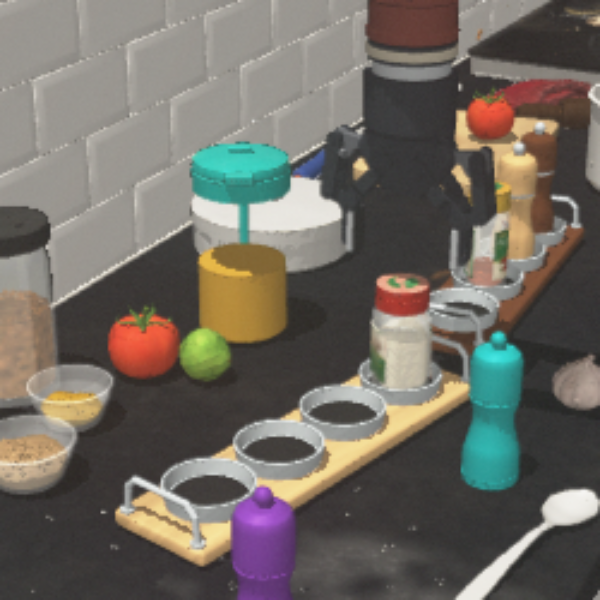

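The gripper straddles the red jar, at (400,330) in the crop. I'll descend, grip and lift.

```bash
python3 -m crank '[[[0,0,0.1],[0,0,0],-1],[[0,0,0.2],[0,0,0],-1],[[0,0,0.3],[0,0,0],-1],[[0,0,0.4],[0,0,0],-1],[[0,0,0.46],[0,0,0],-1],[[0,0,0.46],[0,0,0],-1],[[0,0,0.46],[0,0,0],-1]]' && python3 -m crank '[[[0,0,0],[0,0,0],-0.5],[[0,0,0],[0,0,0],0],[[0,0,0],[0,0,0],0.4],[[0,0,0],[0,0,0],1],[[0,0,0],[0,0,0],1],[[0,0,0],[0,0,0],1],[[0,0,0],[0,0,0],1],[[0,0,0],[0,0,0],1]]' 50 && python3 -m crank '[[[0,0,-0.05],[0,0,0],1],[[0,0,-0.15],[0,0,0],1],[[0,0,-0.3],[0,0,0],1],[[0,0,-0.45],[0,0,0],1],[[0,0,-0.6],[0,0,0],1]]' && python3 -m crank '[[[0,0,-0.15],[0,0,0],1],[[0,0,-0.3],[0,0,0],1],[[0,0,-0.45],[0,0,0],1],[[0,0,-0.6],[0,0,0],1],[[0,0,-0.6],[0,0,0],1]]'
python3 - <<'E'
from rig import *
import cv2,numpy as np
c=capture("scene"); cv2.imwrite(f"pics/s15.png",cv2.resize(c["color"][100:350,180:430,::-1],None,fx=2.4,fy=2.4))
E
```

```text
time: 35.0
tcp_pos: [0.5164, 0.084, 0.085]
ee_rot: [-180.0, -0.0, 90.0]
ft_force: [0.5, -0.4, 0.1]
grip_width: 0.0856
time: 35.8
tcp_pos: [0.5169, 0.084, 0.0865]
ee_rot: [179.9, -0.0, 90.0]
ft_force: [-2.9, 0.3, 4.8]
grip_width: 0.0518
time: 36.3
tcp_pos: [0.5163, 0.0839, 0.1584]
ee_rot: [180.0, 0.0, 90.0]
ft_force: [0.0, -0.4, -2.2]
grip_width: 0.0516
time: 36.8
tcp_pos: [0.518, 0.084, 0.233]
ee_rot: [179.6, -0.0, 90.0]
ft_force: [0.7, 0.7, -0.4]
grip_width: 0.0514
```

View pics/s15.png

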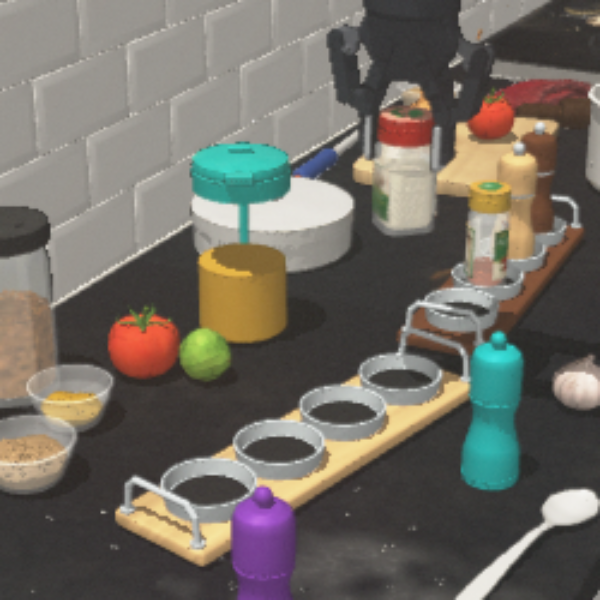

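The red jar is held upright at (404,170) in the crop. The opening reads 51.5 mm, a little over the nominal 47 mm. I'll carry it to the left-end hob cup.

```bash
python3 -m crank '[[[-0.08,0,0],[0,0,0],1],[[-0.24,0.01,0],[0,0,0],1],[[-0.43,0.02,0],[0,0,0],1],[[-0.62,0.03,0],[0,0,0],1],[[-0.81,0.04,0],[0,0,0],1],[[-1,0.05,0],[0,0,0],1]]' && python3 -m crank '[[[-0.15,0.01,0],[0,0,0],1],[[-0.28,0.02,0],[0,0,0],1],[[-0.36,0.02,0],[0,0,0],1],[[-0.36,0.02,0],[0,0,0],1],[[-0.36,0.02,0],[0,0,0],1]]' && python3 -m crank '[[[0,0,0.15],[0,0,0],1],[[0,0,0.3],[0,0,0],1],[[0,0,0.45],[0,0,0],1],[[0,0,0.6],[0,0,0],1],[[0,0,0.75],[0,0,0],1],[[0,0,0.85],[0,0,0],1],[[0,0,0.85],[0,0,0],1],[[0,0,0.85],[0,0,0],1]]'
python3 - <<'E'
from rig import *
import cv2,numpy as np
c=capture("scene"); cv2.imwrite(f"pics/s16.png",cv2.resize(c["color"][60:260,330:530,::-1],None,fx=3,fy=3))
E
```

```text
time: 37.45
tcp_pos: [0.5213, -0.0375, 0.2272]
ee_rot: [-179.8, -0.0, 90.0]
ft_force: [-0.7, 0.3, -2.5]
grip_width: 0.0513
time: 37.95
tcp_pos: [0.5245, -0.0791, 0.2287]
ee_rot: [-180.0, -0.0, 90.0]
ft_force: [0.1, 0.3, -1.4]
grip_width: 0.0513
time: 38.75
tcp_pos: [0.5249, -0.079, 0.1275]
ee_rot: [180.0, 0.0, 90.0]
ft_force: [-0.0, -0.0, -0.6]
grip_width: 0.0515
```

View pics/s16.png

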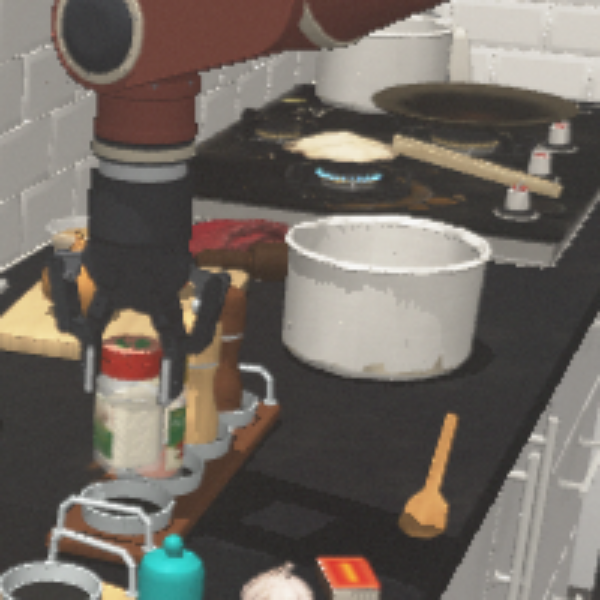

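The jar is over the left-end cup, with the cup at (125,505) in the crop. I'll lower it, release and retreat well up.

```bash
python3 -m crank '[[[0,0,0.06],[0,0,0],1],[[0,0,0.12],[0,0,0],1],[[0,0,0.18],[0,0,0],1],[[0,0,0.24],[0,0,0],1],[[0,0,0.29],[0,0,0],1],[[0,0,0.32],[0,0,0],1],[[0,0,0.335],[0,0,0],1],[[0,0,0.345],[0,0,0],1],[[0,0,0.345],[0,0,0],1],[[0,0,0.345],[0,0,0],1]]' && python3 -m crank '[[[0,0,0],[0,0,0],0.2],[[0,0,0],[0,0,0],0],[[0,0,0],[0,0,0],-0.5],[[0,0,0],[0,0,0],-1],[[0,0,0],[0,0,0],-1],[[0,0,0],[0,0,0],-1],[[0,0,0],[0,0,0],-1]]' && python3 -m crank '[[[0,0,-0.1],[0,0,0],-1],[[0,0,-0.3],[0,0,0],-1],[[0,0,-0.5],[0,0,0],-1],[[0,0,-0.75],[0,0,0],-1],[[0,0,-1],[0,0,0],-1]]' && python3 -m crank '[[[0,-0.2,-0.2],[0,0,0],-1],[[0,-0.4,-0.4],[0,0,0],-1],[[0,-0.6,-0.6],[0,0,0],-1],[[0,-0.8,-0.6],[0,0,0],-1],[[0,-1,-0.6],[0,0,0],-1],[[0,-1,-0.6],[0,0,0],-1],[[0,-1,-0.6],[0,0,0],-1]]'
python3 - <<'E'
from rig import *
from h import *
c=capture("scene"); cv2.imwrite(f"pics/s17.png",c["color"][:,:,::-1])
c=capture("top"); cv2.imwrite(f"pics/t17.png",c["color"][:,:,::-1]); np.savez("top9.npz",**c)
E
```

```text
time: 39.8
tcp_pos: [0.5249, -0.0794, 0.0865]
ee_rot: [180.0, 0.0, 90.0]
ft_force: [-4.7, 0.3, 4.0]
grip_width: 0.0515
time: 40.5
tcp_pos: [0.5247, -0.0793, 0.0856]
ee_rot: [180.0, 0.0, 90.0]
ft_force: [0.5, 0.2, 0.1]
grip_width: 0.0851
time: 41.0
tcp_pos: [0.5246, -0.0792, 0.2076]
ee_rot: [180.0, 0.0, 90.0]
ft_force: [0.5, 0.7, 0.8]
grip_width: 0.0852
time: 41.7
tcp_pos: [0.4048, -0.0793, 0.2786]
ee_rot: [179.9, 0.0, 90.0]
ft_force: [-0.3, 0.4, 1.0]
grip_width: 0.0854
```

View pics/s17.png

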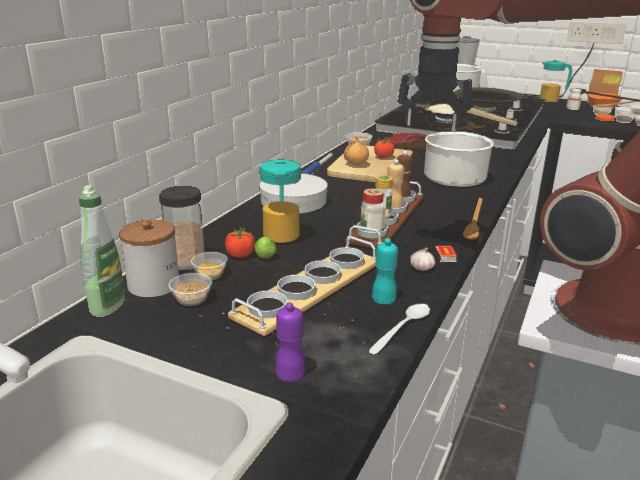

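View pics/t17.png

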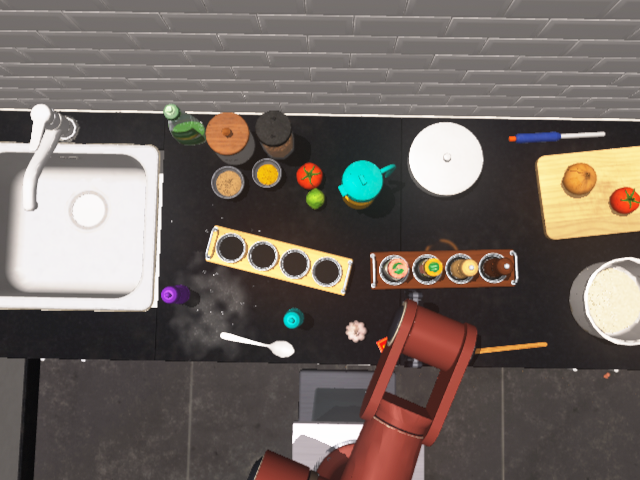

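All four items stand in the hob rack: red (397,269), yellow (431,267), salt (465,267) and pepper (504,267) in the top view. The light rack is empty and the jug is at the same pixels. Now a numeric check.

Run:
```python
from h import *
t=dict(np.load("top9.npz"));T=cloud(t);t0=dict(np.load("top0.npz"));T0=cloud(t0)
cup=dict(red=(.5249,-.0793),yel=(.528,-.159),salt=(.5313,-.2389),pep=(.5344,-.3185))
for n,(u,v),lo in(("red",(397,269),.105),("yel",(431,267),.11),("salt",(465,267),.11),("pep",(504,267),.11)):
    P=T[v-13:v+13,u-13:u+13].reshape(-1,3);P=P[P[:,2]>lo]
    mid=(np.percentile(P,2,0)+np.percentile(P,98,0))/2
    top=P[np.hypot(*(P[:,:2]-mid[:2]).T)<.015]
    print(n,len(P),"err mm",np.round((mid[:2]-cup[n])*1000,1),"topz",np.round(np.percentile(P[:,2],[50,90,98]),3), "tilt grad",np.round(np.linalg.lstsq(np.c_[top-top.mean(0)][:,:2],top[:,2]-top[:,2].mean(),rcond=None)[0],3))
for n,(u,v),lo in(("red",(326,271),.105),("yel",(293,263),.11),("salt",(258,253),.11),("pep",(224,246),.11)):
    P=T0[v-13:v+13,u-13:u+13].reshape(-1,3);P=P[P[:,2]>lo]; print("start",n,np.round(np.percentile(P[:,2],[50,90,98]),3))
for W in(T0,T):
    P=W[150:215,330:400].reshape(-1,3);P=P[P[:,2]>.17];print("jug",np.round(np.median(P,0),4))
hsv=cv2.cvtColor(t["color"],cv2.COLOR_RGB2HSV);g=(hsv[...,1]<50)&(hsv[...,2]>150)
b=cv2.resize(t["color"][235:305,360:530,::-1],None,fx=4.6,fy=4.6,interpolation=cv2.INTER_CUBIC);cv2.imwrite("pics/end.png",b)
```

```text
red 318 err mm [-0.2  1.5] topz [0.117 0.121 0.123] tilt grad [-0.018 -0.009]
yel 277 err mm [0.4 2.5] topz [0.126 0.129 0.132] tilt grad [-0.     0.017]
salt 273 err mm [-2.5  2.7] topz [0.133 0.142 0.147] tilt grad [ 0.03  -0.194]
pep 285 err mm [-1.  4.] topz [0.133 0.14  0.149] tilt grad [ 0.037 -0.277]
start red [0.117 0.121 0.124]
start yel [0.125 0.129 0.132]
start salt [0.133 0.14  0.148]
start pep [0.133 0.139 0.148]
jug [0.7127 0.0102 0.1783]
jug [0.7131 0.0103 0.1783]
```

View pics/end.png

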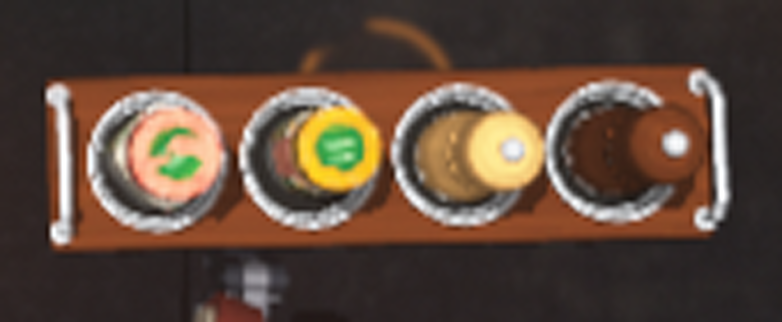

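Run:
```python
from h import *
from rig import *
t=dict(np.load("top9.npz"))
print("pep knob",ray(t,506.3,265.7,.144),"salt knob",ray(t,360+513/4.6-.5,235+149/4.6-.5,.144))
s=sense();print(s["time"],np.abs(s["qvel"]).max(),s["grip_width"])
print(job_done())
```

```text
pep knob [ 0.53464755 -0.31685179  0.144     ] salt knob [ 0.53059525 -0.23845389  0.144     ]
41.8 0.8855702399635847 0.08520752522018284
the job is handed in; nothing more can be done
None
```

I moved all four seasonings into the hob rack in reversed order and handed the job in at about 42 s, well inside the 120 s limit. From the right-hand end, nearest the hob, the cups now hold pepper mill, salt mill, yellow jar and red jar. The job reports no verdict, so the results below come from my own camera checks.

- **Position:** each item's top is within about 4 mm of its cup centre by depth. The knobs of the two mills are within about 2 mm.
- **Height and upright:** the top heights match the starting values to about 2 mm, and the caps of both jars read level to within 0.02 rad. The slope fit on the mill heads came out at 0.19 for salt and 0.28 for pepper. I put that down to seeing the heads from one side, because the knobs sit right over the cups and the pictures show both mills upright.
- **Oil jug:** it moved less than 1 mm by depth, and nothing was knocked over.
- **Arm:** the gripper is open and clear of everything, retracted toward the robot above the worktop.
- **Red jar:** the gripper read 51.5 mm on it, against the stated 47 mm. It also touched down with about 6 N, well under the 40 N limit, and it stands correctly.

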